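Take the orange stop out of its T-slot track

ROBOT

A 6-joint arm with a two-finger parallel gripper is mounted at the origin on the work surface. World frame = base frame: x ahead of the robot, y to its left, z up, the work surface at z = 0. Lengths are in m, angles in rad, forces in N, time in s.
With the tool pointing down it reaches from about 0.35 to 0.775 m from the base axis. Payload 5.5 kg.
Tool frame: the origin (TCP) lies midway between the tips of the shut fingers; the grasp point (between the pads) lies 19 mm behind it; z points along the fingers, y is the direction in which the jaws open and shut (so a half turn about z gives the same grasp; the last joint's range is limited). The gripper opens to 85 mm and grips with 20 to 120 N. Pads are 22 mm wide; open, the fingers measure 114 mm over their backs; the gripper's body (76 mm by 85 mm) begins 54 mm behind the grasp point. The pads swing forward as they close: fully open they stand 13 mm farther back than shut.
Start: joints at [-1.32, 0.313, 0.046, 1.304, 0, 1.431], TCP at [0.219, -0.532, 0.197] pointing down, gripper open.
Joint ranges: [-2.76, 2.76], [-0.86, 1.69], [-1.03, 1.26], [-2.2, 2.34], [-1.47, 1.5], [-3.14, 3.14]. Speed limits (rad/s): [2.57, 2.57, 3.14, 3.14, 3.14, 3.14].

INTERFACE

Orientations are given as a rotation vector (axis times angle).
In Python, from station import ctrl, optics, ticket gives the robot as it stands.
- The arm moves only by the tool move_arm, never from a script. Its argument "plan" is one flat list of numbers, 5 for each row, row after row: the shift along the tool's x, y, z in units of 25 mm (1.0 is 25 mm), then the turn about the tool's z in rad, then the closure, from -1 (fully open) to 1 (shut). A call has exactly 5 rows; each row is the pose to reach, as a shift and turn from the pose commanded when the call began, along the tool's axes at that moment; what a row does not reach only later rows make up. A row lasts 1/12 s, in which the tool goes at most 41.7 mm and 7.16 degrees, less where a joint would pass 70% of its speed; a pose out of reach is approached as far as the arm can. A call with a gripper value outside its range is refused whole. The fingers move at their own pace and stop on an object; "squeeze" is the grip in N (left out, the last holds). Time passes only in rows, so rows that repeat a pose let the fingers close, or fill a call up. It gives the time, the measured TCP pose, the force and the opening at its end, in the units of the state.
- ctrl.observe(): the state, without advancing time (a new reading comes with each control period).
- optics.snapshot(name): name is "side" or "top"; returns a dict with "img" (420x560x3 uint8, red, green, blue), "fx", "fy", "cx", "cy" (pixels), "R" (3x3) and "t" (3): a world point X has camera coordinates R X + t. Camera axes: x right, y down, z forward; pixel columns grow to the right and rows downward; lengths in m; the calibration is good to about 2 mm. A picture is of the moment at which its call begins. There is no depth.
- ticket.hand_in(): hands the job in, once; it reports no verdict.
The state is a dict: "time": time; "joint_pos": joint angles; "dq": joint speeds; "joint_efforts": joint torques, N m; "tool_pos": TCP position; "tool_rot": TCP orientation; "force": force on the tool from outside, world axes, zero at the start; "moment": the same for the moment, N m; "width": finger opening in m.
Only numpy, scipy, OpenCV 4.12 (cv2) and the standard library are available. Lean on these libraries where they do the work, as an engineer would, in place of code of your own. Each camera call takes 0.05 s, during which the arm holds its last target.

TASK

On the aluminium track plate, slide the orange stop along its T-slot to the open end, lift it out there and stand it upright on the floor of the blue tray. Do not drop it, and leave the black stop where it is in the other slot.

Things in the scene. Friction and masses are not known exactly. Their poses are not given: they have to be found in the camera images.
- stop_orange: Fence stop, 170-350 g, loose in one slot of the track (which varies), free to slide; 4 mm of lift until clear of the lips. Origin: centre of its underside, z up, x along slot. Steel foot 44 (x) x 36 x 8 high; neck 30 x 16 up to z 23; orange block 40 (x) x 26 (y), z 23 to 75: grip its 26 mm width at z about 54. Starts at track x -90 to 0 mm.
- stop_black: Same stop with a black block, in the other slot; must stay there. Origin and axes as for the orange stop.
- track: Fixed plate 280 (x) x 200 mm, two T-slots along x, centred at y +60 and -60. Origin: centre of underside, z up, +x to the open end. Slot floor z 10, cavity 40 wide x 12 high; lips (gap 22, top z 30) run from x -140 to +60. From x +60 to the edge (+140) they are cut away: open channel, side walls to z 22. A stop centred near x +100 lifts straight out.
- tray_blue: Fixed open blue tray, empty, 130 x 130 x 30 high, walls and floor 5 mm thick (inside 120 x 120). Origin: centre of underside, z up. A like green tray holding brass bushings stands beside it, not to be used; which is nearer the robot varies.

How it is judged:
On the way:
1. the orange stop has been slid to the open end of its slot, still down in the channel (x of stop_orange in the frame of track above 0.075 m and z of stop_orange in the frame of track below 0.022 m), for 0.05 s.
At the end, for the whole second after the job is handed in: The orange stop stands upright (within 10 degrees) and at rest on the floor of the blue tray, its centre within 45 mm of the tray's centre along each of the tray's sides; the black stop is within 20 mm of where it was (x of stop_orange in the frame of tray_blue between -0.045 and 0.045 m and y of stop_orange in the frame of tray_blue between -0.045 and 0.045 m and z of stop_orange in the frame of tray_blue below 0.012 m and angle between stop_orange's own z axis and vertical below 0.17 rad and linear speed of stop_orange below 0.02 m/s and distance of stop_black from where it was at the start of the episode below 0.02 m); the robot touches nothing.
It fails at once if the black stop is shifted by more than 20 mm (distance of stop_black from where it was at the start of the episode above 0.02 m).
It fails at once if the orange stop is dropped (falls freely, faster than 0.7 m/s) (linear speed of stop_orange above 0.7 m/s and contact force between stop_orange and anything else below 0.05 N).
It also fails if it takes over 48 s, if anything falls off the work surface, if the arm or the gripper's body presses on something with over 40 N, if the wrist force passes 120 N, or if a joint passes its speed limit or range.

## Working session

There is one attempt and no reset: what is moved stays moved. The work goes in short steps, Python scripts to look and compute and a tool call to move; the robot and the scene stay as the last step left them, time stands still between calls to the robot, and variables do not carry over. Pictures are saved under pics/ and viewed, and the job is handed in when it is done.

Besides the shell and the picture viewer there is one more tool, called by a JSON object that holds its "fn" and its "kwargs". move_arm: Moves the arm, as the interface text tells. Its arguments: {"type":"object","properties":{"plan":{"type":"array"},"squeeze":{"type":"number"}},"required":["plan"]}

```bash
mkdir -p pics; ls
python3 - <<'E'
from station import ctrl, optics
import cv2
print(ctrl.observe())
for n in("side","top"):
    s=optics.snapshot(n); cv2.imwrite(f"pics/{n}0.png",s["img"][:,:,::-1])
    print(n,s["fx"],s["fy"],s["cx"],s["cy"],s["R"],s["t"])
E
```

```text
pics
{'time': 0.0, 'joint_pos': array([-1.31958834e+00,  3.14026767e-01,  4.49833638e-02,  1.30360150e+00,
       -5.41772215e-06,  1.43120189e+00]), 'dq': array([ 0.00069251, -0.00040926, -0.00035614, -0.00041373,  0.00038304,
       -0.00138189]), 'joint_efforts': array([-9.53018025e-04, -4.80625784e+01,  2.98532850e+01,  1.92800938e-02,
       -1.55814942e-04, -3.33930046e-06]), 'tool_pos': array([ 0.2188834 , -0.53108926,  0.19559573]), 'tool_rot': array([-3.07999739e+00, -6.09613735e-01,  1.70360706e-04]), 'force': array([-0.51917214, -0.08935488, -0.40069435]), 'moment': array([-0.06421436,  0.03154296, -0.00257203]), 'width': 0.08528463953792392}
side 471.87545203611745 471.87545203611745 283.85029657425224 212.71244290065604 [[ 0.98557068 -0.16923628 -0.00308511]
 [-0.10914356 -0.62146998 -0.77579813]
 [ 0.12937588  0.76494061 -0.63097364]] [-0.50424387  0.11972618  0.69628612]
top 417.42164685488524 417.42164685488524 283.8500957563288 210.8272567963199 [[-0.00528681 -0.9996849   0.02453861]
 [-0.99949403  0.00451296 -0.03148519]
 [ 0.03136453 -0.02469265 -0.99920295]] [0.03459212 0.5227377  0.79724214]
```

View pics/top0.png

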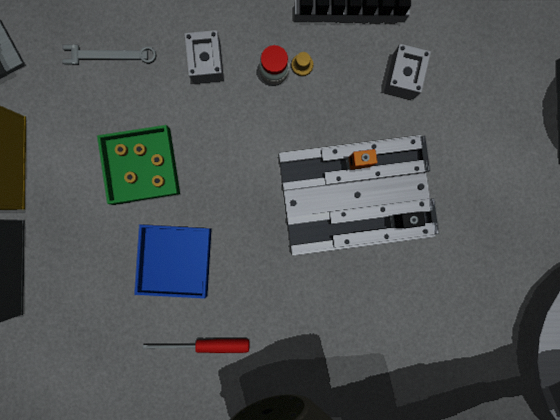

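View pics/side0.png

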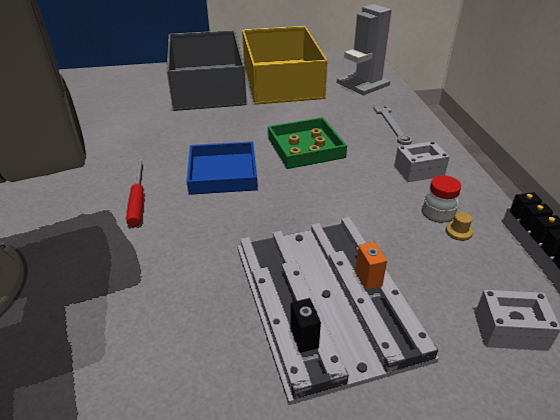

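The top view shows the track at around (358,195) with its open end to the left (world +y). The orange stop is at (364,157) in the far slot, black is at (412,219), and the blue tray is at (174,261). I'll enlarge these areas to measure them.

Run:
```python
import cv2
a=cv2.imread("pics/top0.png")
cv2.imwrite("pics/trk.png",cv2.resize(a[125:265,265:445],None,fx=4.2,fy=4.2,interpolation=cv2.INTER_CUBIC))
cv2.imwrite("pics/try.png",cv2.resize(a[215:305,125:225],None,fx=6,fy=6,interpolation=cv2.INTER_CUBIC))
```

```text
(no output)
```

View pics/trk.png

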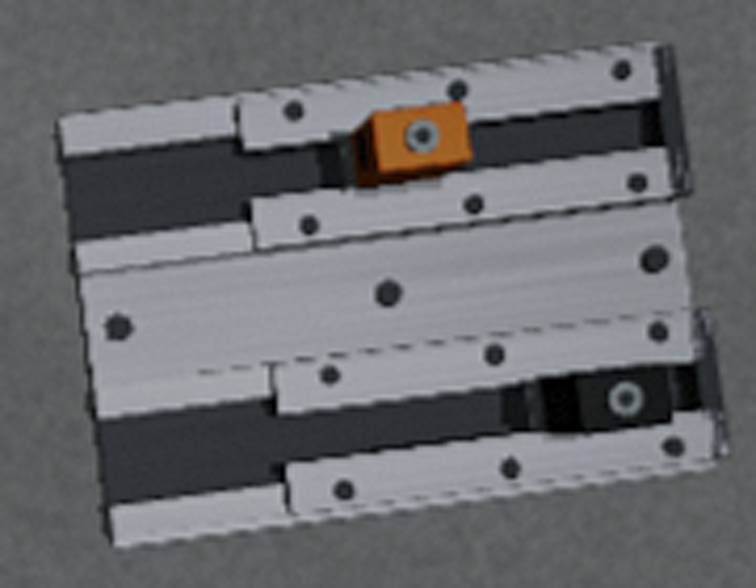

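View pics/try.png

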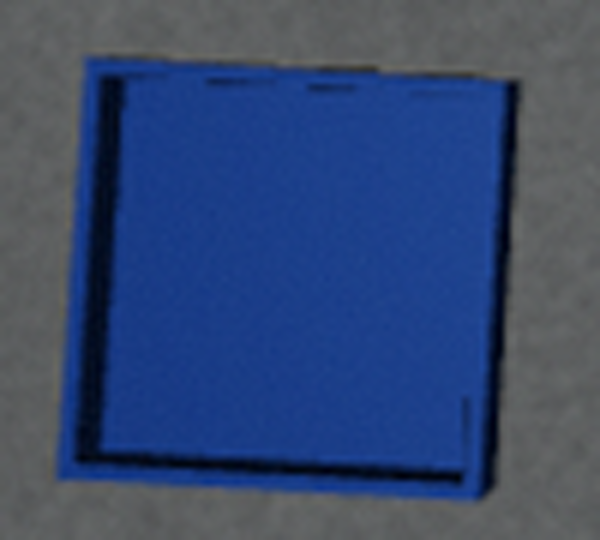

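```bash
cat > h.py <<'E'
import numpy as np
from station import optics
def ray(s,u,v,z):
    d=s["R"].T@np.array([(u-s["cx"])/s["fx"],(v-s["cy"])/s["fy"],1]); c=-s["R"].T@s["t"]
    return c+d*(z-c[2])/d[2]
def proj(s,X):
    c=s["R"]@np.array(X)+s["t"]; return s["fx"]*c[0]/c[2]+s["cx"],s["fy"]*c[1]/c[2]+s["cy"]
E
python3 - <<'E'
from h import *
s=optics.snapshot("top")
np.set_printoptions(precision=4,suppress=True)
c=lambda x,y,o,k,z:ray(s,o[0]+(x+.5)/k-.5,o[1]+(y+.5)/k-.5,z)
T=lambda x,y,z:c(x,y,(265,125),4.2,z); B=lambda x,y:c(x,y,(125,215),6,.03)
oa,ob=T(58,118,.022),T(112,545,.022)
l1,l2,l3,l4=T(238,100,.03),T(655,42,.03),T(288,515,.03),T(715,465,.03)
ax=lambda a,b:np.arctan2(*(b-a)[[1,0]])
print("openEnd",oa,ob,np.linalg.norm(oa-ob),"yaw from end",np.degrees(ax(ob,oa))+90 , ax(oa,ob)+np.pi/2)
print("lips",l1,l2,l3,l4,"yaw",np.degrees([ax(l2,l1),ax(l4,l3)]),np.linalg.norm(l1-l2))
print("orange screw",T(422,135,.085),"black",T(625,398,.085))
print("tray",[B(*p) for p in((88,58),(505,80),(478,495),(60,478))])
print("trayc",np.mean([B(*p) for p in((88,58),(505,80),(478,495),(60,478))],axis=0))
E
```

```text
openEnd [0.6331 0.0421 0.022 ] [0.4401 0.0188 0.022 ] 0.1944426368011465 yaw from end 96.89647832919927 -1.450430073157932
lips [ 0.6398 -0.0388  0.03  ] [ 0.666  -0.2283  0.03  ] [ 0.4535 -0.0596  0.03  ] [ 0.4746 -0.2525  0.03  ] yaw [97.8841 96.2598] 0.19130737864843525
orange screw [ 0.615  -0.1095  0.085 ] black [ 0.5044 -0.1936  0.085 ]
tray [array([0.4985, 0.3014, 0.03  ]), array([0.491 , 0.1728, 0.03  ]), array([0.3628, 0.1811, 0.03  ]), array([0.3692, 0.3093, 0.03  ])]
trayc [0.4304 0.2411 0.03  ]
```

```bash
cat >> h.py <<'E'
from station import ctrl
from scipy.spatial.transform import Rotation as Ro
a=np.radians(97); tx=np.array([np.cos(a),np.sin(a)]); ty=np.array([-tx[1],tx[0]]); to=np.array([.5537,-.1086])
def tk(x,y,z): return np.r_[to+x*tx+y*ty,z]
def need(target,yaw_y=None):
    o=ctrl.observe(); R=Ro.from_rotvec(o["tool_rot"]).as_matrix()
    y=R[:,1]; cur=np.arctan2(y[1],y[0])
    print("pos",o["tool_pos"],"yaw y",np.degrees(cur),"width",o["width"],"F",o["force"],"t",o["time"])
    print("tilt",np.degrees(np.arccos(-R[2,2])),"track-frame xy",[float(np.dot(o["tool_pos"][:2]-to,v)) for v in(tx,ty)])
    print("shift units",R.T@(np.array(target)-o["tool_pos"])/.025)
    if yaw_y is not None:
        d=(yaw_y-cur+np.pi/2)%np.pi-np.pi/2; print("turn about tool z",-d,"j6",o["joint_pos"][5])
E
python3 - <<'E'
from h import *
import cv2
np.set_printoptions(precision=4,suppress=True)
need(tk(-.008,-.060,.13),a+np.pi/2)
for n in("side","top"):
    s=optics.snapshot(n); im=s["img"][:,:,::-1].copy()
    def L(P,col):
        q=np.array([proj(s,p) for p in P]); cv2.polylines(im,[np.round(q*16).astype(np.int32)],True,col,1,cv2.LINE_AA,4)
    L([tk(x,y,.022) for x,y in((.14,.1),(.14,-.1),(.06,-.1),(.06,.1))],(0,255,0))
    L([tk(x,y,.03) for x,y in((.06,.1),(.06,-.1),(-.14,-.1),(-.14,.1))],(0,255,0))
    for X,Y in((-.008,-.06),(-.078,.06)):
        for z in(.033,.085): L([tk(X+i*.02,Y+j*.013,z) for i,j in((1,1),(1,-1),(-1,-1),(-1,1))],(255,255,0))
    b=np.radians(-3.3);u=np.array([np.cos(b),np.sin(b)]);v=np.array([-u[1],u[0]])
    for z in(0,.03): L([np.r_[np.array([.4304,.2411])+.065*(i*u+j*v),z] for i,j in((1,1),(1,-1),(-1,-1),(-1,1))],(0,255,255))
    c=im[100:400,180:480] if n=="side" else im[120:310,120:450]
    cv2.imwrite(f"pics/ov_{n}.png",cv2.resize(c,None,fx=2 if n=="side" else 2.4,fy=2 if n=="side" else 2.4))
E
```

```text
pos [ 0.2189 -0.5313  0.1958] yaw y -67.61145401887725 width 0.08512818431151128 F [ 0.7495  0.2907 -1.0596] t 0.15
tilt 0.07736429410772755 track-frame xy [-0.37870144340984324, 0.3837995989287273]
shift units [21.0499 -9.5822  2.65  ]
turn about tool z -1.3022155323297637 j6 1.4312344531986887
```

View pics/ov_side.png

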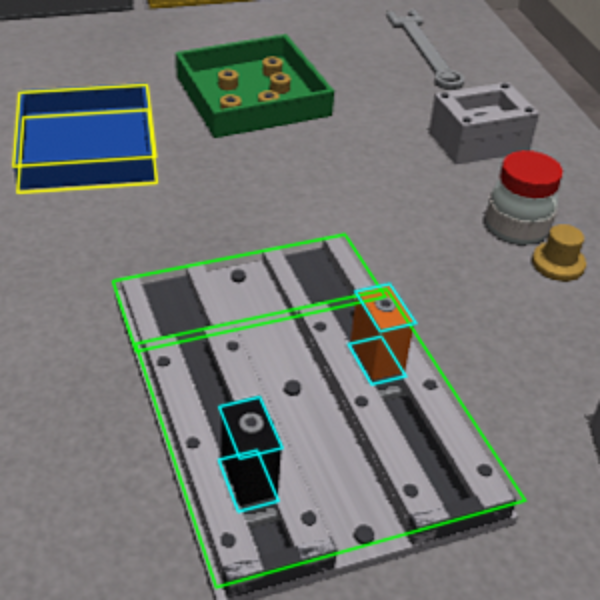

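View pics/ov_top.png

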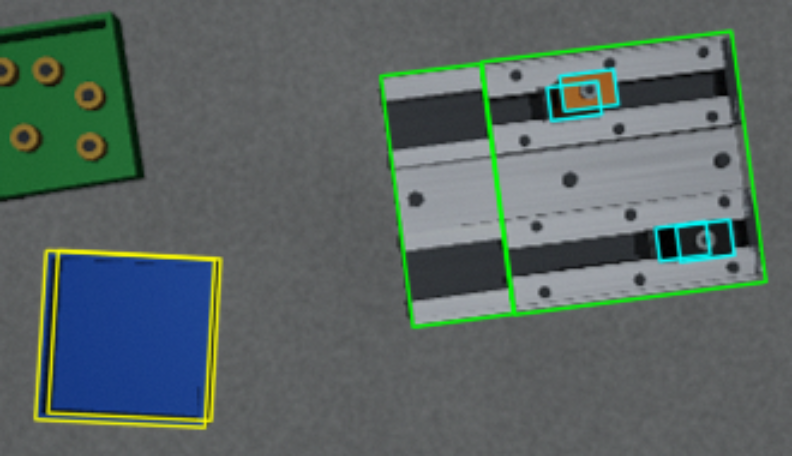

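{"fn": "move_arm", "kwargs": {"plan": [1.2,-0.55,0,-0.1,-1,2.6,-1.2,0,-0.22,-1,4,-1.8,0,-0.34,-1,5.4,-2.45,0,-0.46,-1,6.8,-3.1,0,-0.58,-1]}}

```text
time: 0.67
tool_pos: [0.3474, -0.3939, 0.1964]
tool_rot: [-2.775, -1.473, -0.0]
force: [0.0, -0.7, -0.4]
width: 0.0858
```

```bash
python3 -c "
from h import *
need(tk(-.008,-.060,.13),a+np.pi/2)"
```

```text
pos [ 0.34743314 -0.39393008  0.19640616] yaw y -34.08591444654723 width 0.08578262409049771 F [ 0.04868829 -0.65609749 -0.35859024] t 0.6667
tilt 0.002489901408840976 track-frame xy [-0.2580656707164973, 0.23950236627142715]
shift units [15.41231299  2.45605787  2.65692376]
turn about tool z -0.7170844832849532 j6 1.1647439961479622
```

{"fn": "move_arm", "kwargs": {"plan": [1.4,0.2,0,-0.12,-1,2.8,0.4,0,-0.24,-1,4.3,0.7,0,-0.36,-1,5.8,0.95,0,-0.48,-1,7.3,1.2,0,-0.6,-1]}}

```text
time: 1.08
tool_pos: [0.4755, -0.2601, 0.1966]
tool_rot: [2.215, 2.228, -0.0]
force: [0.4, -0.9, -0.3]
width: 0.0856
```

```bash
python3 -c "
from h import *
need(tk(-.008,-.060,.13),a+np.pi/2)"
```

```text
pos [ 0.47550124 -0.2600596   0.19659322] yaw y 0.3308950666109438 width 0.08556400770164056 F [ 0.35948405 -0.8985283  -0.25147178] t 1.0833
tilt 0.020304597625553433 track-frame xy [-0.14080061271489974, 0.09607416087444536]
shift units [6.00186743 5.58324863 2.66319482]
turn about tool z -0.116397839248636 j6 0.9164585667411217
```

{"fn": "move_arm", "kwargs": {"plan": [1.2,1.1,0.3,-0.06,-1,2.4,2.2,0.9,-0.117,-1,3.6,3.4,1.5,-0.117,-1,4.8,4.5,2.1,-0.117,-1,6.0,5.58,2.66,-0.117,-1]}}

```text
time: 1.5
tool_pos: [0.6102, -0.1154, 0.1318]
tool_rot: [2.087, 2.347, -0.0]
force: [-0.8, -0.5, 0.4]
width: 0.0855
```

{"fn": "move_arm", "kwargs": {"plan": [0,0,0,0,-1,0,0,0,0,-1,0,0,0,0,-1,0,0,0,0,-1,0,0,0,0,-1]}}

```text
time: 1.92
tool_pos: [0.6088, -0.1184, 0.1335]
tool_rot: [2.089, 2.345, 0.0]
force: [-0.8, 1.0, -0.9]
width: 0.0858
```

```bash
python3 -c "
from h import *
import cv2
need(tk(-.008,-.060,.045),a+np.pi/2)
for n,(y,x) in (('top',(100,260)),('side',(150,260))):
    s=optics.snapshot(n);cv2.imwrite('pics/a_%s.png'%n,cv2.resize(s['img'][y:y+200,x:x+200,::-1],None,fx=3,fy=3))
"
```

```text
pos [ 0.60877584 -0.11842773  0.13350132] yaw y 6.592042553648616 width 0.08584269728868643 F [-0.83229015  0.98443812 -0.91302171] t 1.9167
tilt 0.07368291694568038 track-frame xy [-0.01646653237068056, -0.05346761189812075]
shift units [0.3432613  0.25524785 3.54005082]
turn about tool z -0.007120200646859587 j6 1.1344027679463902
```

View pics/a_side.png

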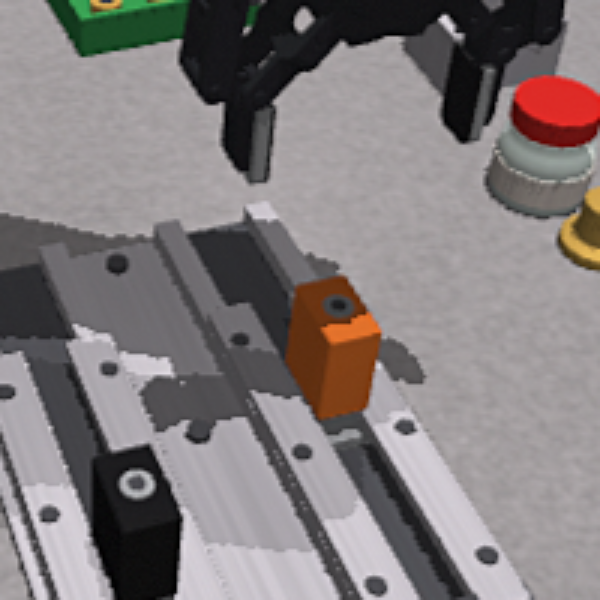

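View pics/a_top.png

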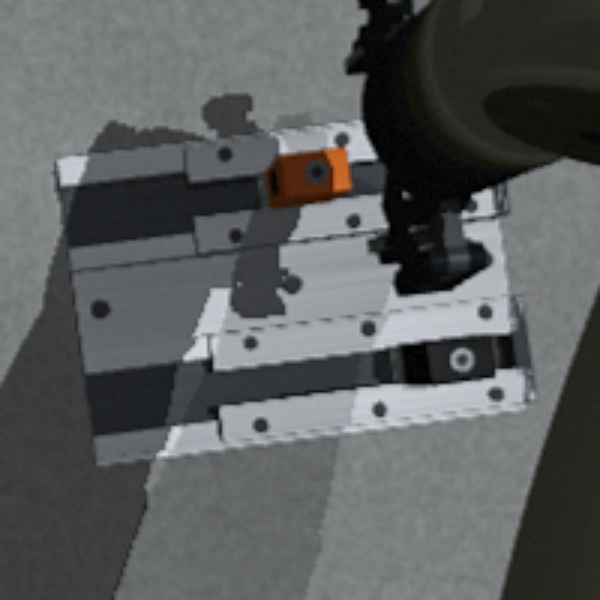

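```bash
python3 -c "
from h import *
o=ctrl.observe();R=Ro.from_rotvec(o['tool_rot']).as_matrix()
print(o['tool_pos'],o['joint_pos'])
for n in('top','side'):
    s=optics.snapshot(n)
    for k in(-1,1):
        print(n,proj(s,o['tool_pos']+R@[0,k*.0425,-.013]),proj(s,o['tool_pos']+R@[0,k*.0425,-.05]))
need(tk(-.008,-.060,.045),a+np.pi/2)
"
```

```text
[ 0.60883906 -0.11838791  0.13346935] [-3.21317133e-01  4.22788570e-01  5.07174723e-02  1.19739824e+00
 -1.41479387e-04  1.13452427e+00]
top (np.float64(382.282445333506), np.float64(180.5370510933099)) (np.float64(388.59931281242734), np.float64(178.0363562308147))
top (np.float64(375.6343645785627), np.float64(128.40289138201916)) (np.float64(381.54251334793196), np.float64(122.88575702628623))
side (np.float64(344.23257363591136), np.float64(229.62432656236535)) (np.float64(346.6141544891863), np.float64(206.11760951524886))
side (np.float64(406.4118367243409), np.float64(217.06139531969512)) (np.float64(411.22875229687054), np.float64(193.79259946348395))
pos [ 0.60888768 -0.11806128  0.13321453] yaw y 6.613523126345184 width 0.08513060994227593 F [-0.36256016  0.32825835  0.37354858] t 2.1167
tilt 0.05752164796853435 track-frame xy [-0.01611643930561663, -0.053623278450652574]
shift units [0.32824316 0.24986586 3.52862178]
turn about tool z -0.0067452939280912005 j6 1.1345692453795762
```

```bash
python3 -c "
from h import *
import cv2
for n,(y,x) in (('top',(90,340)),('side',(140,300))):
    s=optics.snapshot(n);cv2.imwrite('pics/b_%s.png'%n,cv2.resize(s['img'][y:y+120,x:x+140,::-1],None,fx=5,fy=5,interpolation=cv2.INTER_CUBIC))
"
```

```text
(no output)
```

View pics/b_side.png

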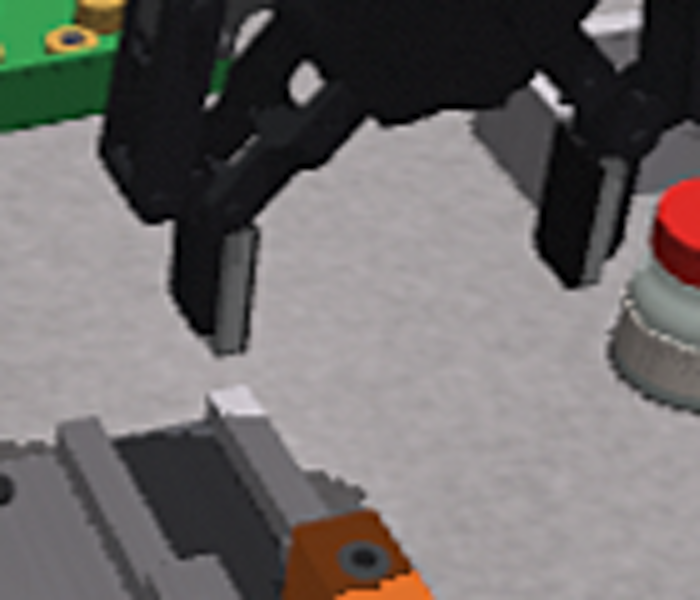

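View pics/b_top.png

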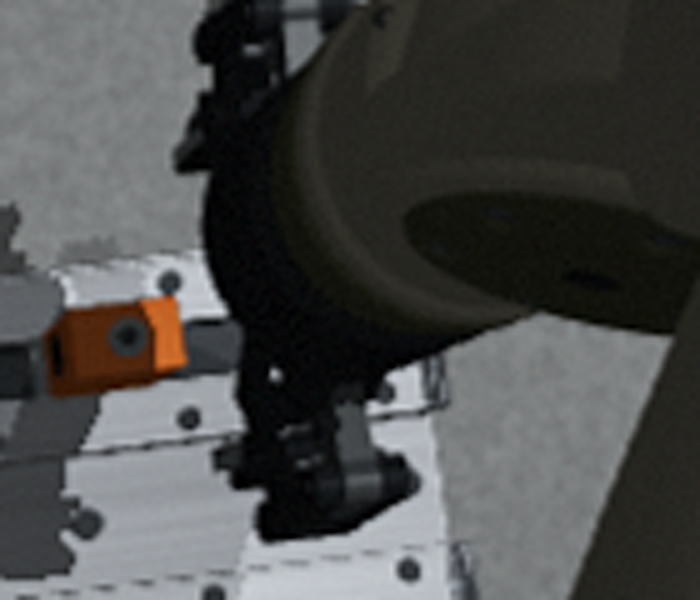

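```bash
python3 -c "
from h import *
from scipy.optimize import least_squares
o=ctrl.observe();R=Ro.from_rotvec(o['tool_rot']).as_matrix()
s=optics.snapshot('side')
obs=np.array([[346.5,210],[417.5,197]])
f=lambda d:np.ravel([np.array(proj(s,o['tool_pos']+R@[d[0],k*(.0425+0.000),d[2]]+R@[0,d[1],0]))-q for k,q in zip((-1,1),obs)])
r=least_squares(f,[0,0,0]);print(r.x,r.fun)
for z in(-.013,-.03,-.045):
  r=least_squares(lambda d:f([d[0],d[1],z]),[0,0]);print(z,r.x,r.fun)
"
```

```text
[-0.04011086 -0.01888957 -0.07879012] [ 0.06471097  0.33516949 -0.06705621 -0.3473166 ]
-0.013 [0.03344142 0.02519944] [ 5.99477148 -0.3123484  -6.16985473  1.31385753]
-0.03 [0.01440325 0.01378287] [ 4.65963234 -0.14828811 -4.80208161  0.95826533]
-0.045 [-0.00237813  0.00372206] [ 3.37795491e+00 -7.27048370e-04 -3.48566732e+00  6.06870708e-01]
```

The side-view fingertips at (346,210) and (417,197) sit about 20 px higher than the reported TCP implies. I'll shut the gripper here and compare the tips with the TCP before descending.

{"fn": "move_arm", "kwargs": {"plan": [0,0,0,0,1,0,0,0,0,1,0,0,0,0,1,0,0,0,0,1,0,0,0,0,1], "squeeze": 30}}

```text
time: 2.68
tool_pos: [0.6091, -0.117, 0.1325]
tool_rot: [-2.088, -2.348, 0.0]
force: [0.2, -0.7, 0.3]
width: 0.0254
```

{"fn": "move_arm", "kwargs": {"plan": [0,0,0,0,1,0,0,0,0,1,0,0,0,0,1,0,0,0,0,1,0,0,0,0,1]}}

```text
time: 3.1
tool_pos: [0.6091, -0.117, 0.1326]
tool_rot: [2.088, 2.348, -0.0]
force: [0.5, -0.2, -0.5]
width: 0.0001
```

```bash
python3 -c "
from h import *
import cv2
o=ctrl.observe();print(o['tool_pos'],o['width'])
for n,(y,x) in (('top',(90,340)),('side',(140,300))):
    s=optics.snapshot(n);im=s['img'][:,:,::-1].copy();p=proj(s,o['tool_pos']);print(p)
    cv2.circle(im,(round(p[0]),round(p[1])),2,(0,255,0),-1)
    cv2.imwrite('pics/c_%s.png'%n,cv2.resize(im[y:y+120,x:x+140],None,fx=5,fy=5,interpolation=cv2.INTER_CUBIC))
"
```

```text
[ 0.60907309 -0.11704717  0.13257808] 7.241030078631974e-05
(np.float64(376.01577244130635), np.float64(155.6808318447215))
(np.float64(374.3530804839832), np.float64(230.851558810213))
```

View pics/c_side.png

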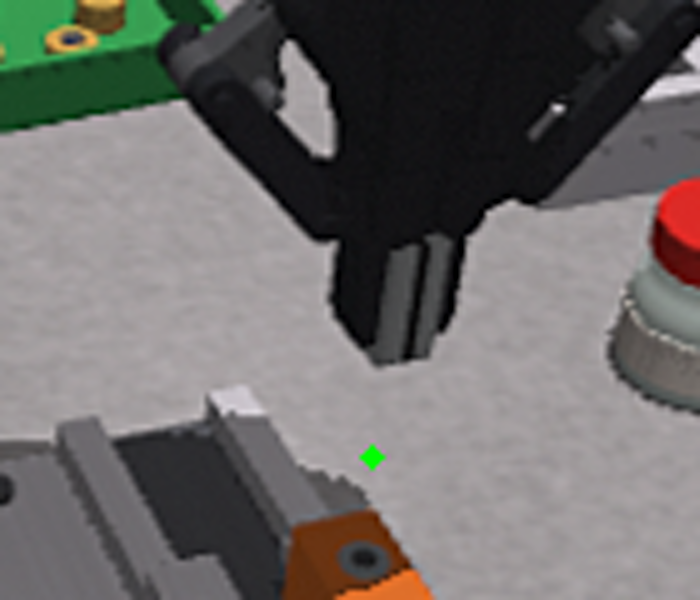

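View pics/c_top.png

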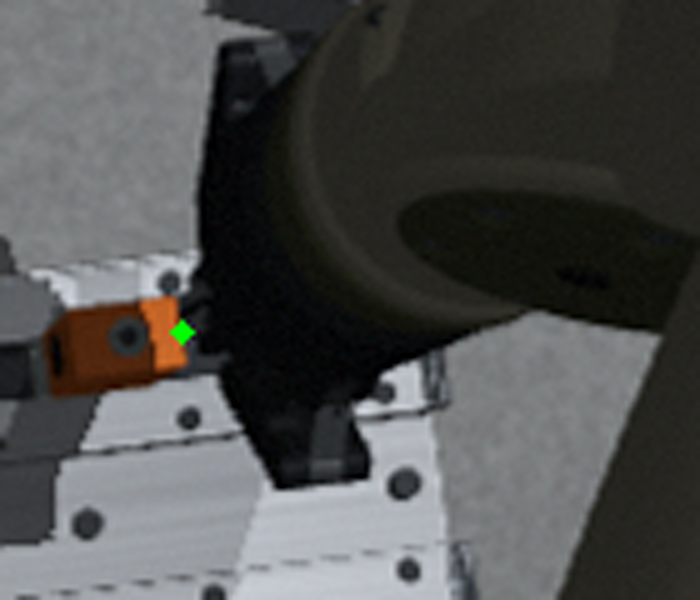

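```bash
python3 -c "
from h import *
s=optics.snapshot('side');t=optics.snapshot('top')
for z in(.13,.14,.15,.16,.17,.18):
  p=ray(s,380,212,z);print(z,p,proj(t,p))
o=ctrl.observe();print(o['tool_pos'],o['joint_pos'],o['joint_efforts'])
"
```

```text
0.13 [ 0.62991145 -0.07871467  0.13      ] (np.float64(352.39096373421836), np.float64(143.40011398679664))
0.14 [ 0.6246712  -0.09031618  0.14      ] (np.float64(360.6828928729579), np.float64(145.4135880180437))
0.15 [ 0.61943096 -0.1019177   0.15      ] (np.float64(369.2193755673344), np.float64(147.48644536350946))
0.16 [ 0.61419071 -0.11351921  0.16      ] (np.float64(378.01139265942004), np.float64(149.62135242807787))
0.17 [ 0.60895047 -0.12512072  0.17      ] (np.float64(387.0705923899802), np.float64(151.82113767662094))
0.18 [ 0.60371022 -0.13672223  0.18      ] (np.float64(396.4093418851257), np.float64(154.0888041361605))
[ 0.60906727 -0.11702831  0.13253845] [-3.19146145e-01  4.24362816e-01  5.08102468e-02  1.19725802e+00
 -6.06999641e-05  1.13465384e+00] [ 2.40829890e-03 -5.35574734e+01  2.92882687e+01  9.47310145e-04
 -4.16525172e-04 -1.33785744e-05]
```

The shut fingertips appear at side px (380,212), and both views put them near z≈0.16, about 28 mm above the reported TCP. So I'll descend in steps with camera checks.

{"fn": "move_arm", "kwargs": {"plan": [0.1,0.1,0,-0.007,-1,0.3,0.22,0,-0.007,-1,0.3,0.22,0,-0.007,-1,0.3,0.22,0,-0.007,-1,0.3,0.22,0,-0.007,-1]}}

```text
time: 3.72
tool_pos: [0.6137, -0.1087, 0.1325]
tool_rot: [2.079, 2.355, -0.0]
force: [0.2, 0.6, 0.4]
width: 0.0606
```

{"fn": "move_arm", "kwargs": {"plan": [0,0,0,0,-1,0,0,0,0,-1,0,0,0.4,0,-1,0,0,0.8,0,-1,0,0,1.2,0,-1]}}

```text
time: 4.13
tool_pos: [0.6134, -0.109, 0.1012]
tool_rot: [-2.079, -2.354, 0.0]
force: [-0.5, -0.3, 0.0]
width: 0.0859
```

{"fn": "move_arm", "kwargs": {"plan": [0,0,0,0,-1,0,0,0,0,-1,0,0,0,0,-1,0,0,0,0,-1,0,0,0,0,-1]}}

```text
time: 4.55
tool_pos: [0.6141, -0.1091, 0.1031]
tool_rot: [2.079, 2.354, 0.001]
force: [-0.7, -0.5, 0.3]
width: 0.0855
```

```bash
python3 -c "
from h import *
import cv2
need(tk(-.008,-.060,.045),a+np.pi/2)
o=ctrl.observe()
for n,(y,x) in (('top',(90,310)),('side',(170,300))):
    s=optics.snapshot(n);im=s['img'][:,:,::-1].copy();p=proj(s,o['tool_pos']);print(p)
    cv2.imwrite('pics/d_%s.png'%n,cv2.resize(im[y:y+120,x:x+140],None,fx=5,fy=5,interpolation=cv2.INTER_CUBIC))
"
```

```text
pos [ 0.61405984 -0.1091257   0.10310285] yaw y 7.103658635560271 width 0.08551502628244556 F [-0.73928471 -0.47294565  0.28716108] t 4.55
tilt 0.0589985582721507 track-frame xy [-0.007877798338821755, -0.0598458603279629]
shift units [-0.00372556  0.0040711   2.32412071]
turn about tool z 0.0018091844886516384 j6 1.142360341352525
(np.float64(367.1781453395165), np.float64(155.60232620369442))
(np.float64(373.4594576103955), np.float64(243.21040490078175))
```

View pics/d_side.png

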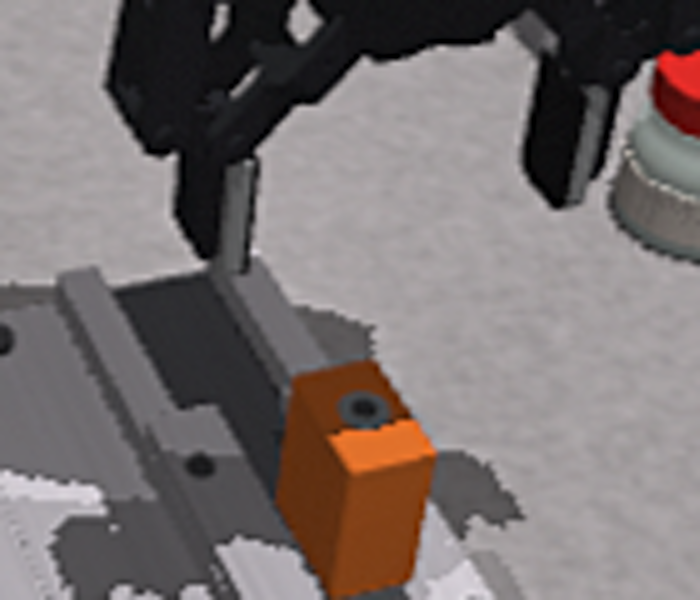

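View pics/d_top.png

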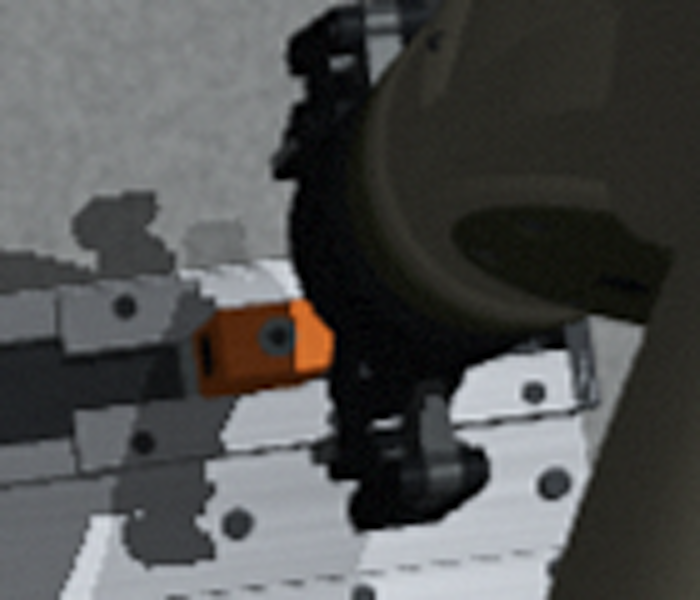

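```bash
python3 -c "
from h import *
s=optics.snapshot('side');t=optics.snapshot('top')
for uv in((331,201),(322,188),(347,223.6),(414,211.6)):
 print(uv)
 for z in(.10,.12,.14,.16,.18,.2):
  p=ray(s,*uv,z);print(z,p.round(4),np.round(proj(t,p),1), 'trk',[round(float((p[:2]-to)@v),4) for v in(tx,ty)])
"
```

```text
(331, 201)
0.1 [ 0.5822 -0.0063  0.1   ] [307.3 174.5] trk [0.098, -0.0407]
0.12 [ 0.5747 -0.0313  0.12  ] [323.3 177.5] trk [0.0742, -0.0302]
0.14 [ 0.5671 -0.0562  0.14  ] [340.1 180.7] trk [0.0504, -0.0197]
0.16 [ 0.5596 -0.0812  0.16  ] [358.  184.2] trk [0.0265, -0.0092]
0.18 [ 0.5521 -0.1061  0.18  ] [377.  187.8] trk [0.0027, 0.0013]
0.2 [ 0.5445 -0.1311  0.2   ] [397.1 191.6] trk [-0.0212, 0.0118]
(322, 188)
0.1 [0.5766 0.028  0.1   ] [287.4 177.8] trk [0.1328, -0.0393]
0.12 [0.5693 0.0015 0.12  ] [303.7 180.8] trk [0.1073, -0.0289]
0.14 [ 0.562  -0.0251  0.14  ] [321.  183.9] trk [0.0819, -0.0184]
0.16 [ 0.5547 -0.0516  0.16  ] [339.3 187.3] trk [0.0564, -0.008]
0.18 [ 0.5475 -0.0782  0.18  ] [358.8 190.8] trk [0.031, 0.0025]
0.2 [ 0.5402 -0.1047  0.2   ] [379.5 194.6] trk [0.0055, 0.0129]
(347, 223.6)
0.1 [ 0.5916 -0.0607  0.1   ] [338.9 169. ] trk [0.0429, -0.0434]
0.12 [ 0.5836 -0.0831  0.12  ] [354.2 172.1] trk [0.0216, -0.0328]
0.14 [ 0.5756 -0.1055  0.14  ] [370.3 175.4] trk [0.0004, -0.0221]
0.16 [ 0.5677 -0.128   0.16  ] [387.5 179. ] trk [-0.0209, -0.0115]
0.18 [ 0.5597 -0.1504  0.18  ] [405.7 182.7] trk [-0.0422, -0.0009]
0.2 [ 0.5517 -0.1728  0.2   ] [425.  186.7] trk [-0.0635, 0.0098]
(414, 211.6)
0.1 [ 0.6944 -0.0515  0.1   ] [333.  109.6] trk [0.0395, -0.1466]
0.12 [ 0.6817 -0.0744  0.12  ] [348.4 113.9] trk [0.0184, -0.1312]
0.14 [ 0.6689 -0.0972  0.14  ] [364.6 118.4] trk [-0.0028, -0.1157]
0.16 [ 0.6562 -0.1201  0.16  ] [381.8 123.2] trk [-0.0239, -0.1003]
0.18 [ 0.6434 -0.1429  0.18  ] [400.1 128.4] trk [-0.045, -0.0849]
0.2 [ 0.6307 -0.1658  0.2   ] [419.5 133.8] trk [-0.0661, -0.0694]
```

```bash
python3 -c "
from h import *
from scipy.optimize import least_squares
o=ctrl.observe();R=Ro.from_rotvec(o['tool_rot']).as_matrix()
s=optics.snapshot('side')
obs=np.array([[349.6,224],[414.5,211.7]])
for z in(-.013,-.03,-.04,-.045,-.05):
  r=least_squares(lambda d:np.ravel([np.array(proj(s,o['tool_pos']+R@[-.011+d[0],k*.0425+d[1],z]))-q for k,q in zip((-1,1),obs)]),[0,0]);print(z,r.x.round(4),r.fun.round(2))
"
```

```text
-0.013 [0.0413 0.0263] [ 4.19 -0.   -4.31  0.64]
-0.03 [0.0236 0.0153] [ 3.    0.16 -3.09  0.31]
-0.04 [0.0131 0.0088] [ 2.26  0.25 -2.33  0.1 ]
-0.045 [0.0079 0.0056] [ 1.87  0.3  -1.93 -0.02]
-0.05 [0.0027 0.0024] [ 1.48  0.35 -1.53 -0.13]
```

{"fn": "move_arm", "kwargs": {"plan": [0,0,0.4,0,-1,0,0,0.8,0,-1,0,0,1.2,0,-1,0,0,1.6,0,-1,0,0,1.8,0,-1]}}

```text
time: 5.22
tool_pos: [0.6122, -0.1085, 0.0549]
tool_rot: [-2.078, -2.353, 0.002]
force: [0.2, -0.2, -0.9]
width: 0.0855
```

{"fn": "move_arm", "kwargs": {"plan": [0,0,0,0,-1,0,0,0,0,-1,0,0,0,0,-1,0,0,0,0,-1,0,0,0,0,-1]}}

```text
time: 5.63
tool_pos: [0.6142, -0.1091, 0.0583]
tool_rot: [2.079, 2.354, 0.001]
force: [-0.1, 0.6, 0.4]
width: 0.0854
```

```bash
cat > pic.py <<'E'
from h import *
import cv2,sys
tag=sys.argv[1]; np.set_printoptions(precision=4,suppress=True)
need(tk(-.008,-.060,.045),a+np.pi/2)
o=ctrl.observe()
tiles=[]
for n,(y,x) in (('top',eval(sys.argv[2])),('side',eval(sys.argv[3]))):
    s=optics.snapshot(n);im=s['img'][:,:,::-1].copy();print(n,proj(s,o['tool_pos']))
    tiles.append(cv2.resize(im[y:y+140,x:x+100],None,fx=4,fy=4,interpolation=cv2.INTER_CUBIC))
cv2.imwrite('pics/%s.png'%tag,np.hstack(tiles))
E
python3 pic.py e "(90,320)" "(180,325)"
```

```text
pos [ 0.6142 -0.1091  0.0583] yaw y 7.104831286735494 width 0.08542524583591082 F [-0.1058  0.5979  0.446 ] t 5.6333
tilt 0.07620822495787553 track-frame xy [-0.007904648725417096, -0.05996675870882263]
shift units [-0.0035  0.0007  0.5305]
turn about tool z 0.0018296511126365544 j6 1.1423878261765543
top (np.float64(361.67423932029584), np.float64(159.56088412029993))
side (np.float64(369.77929218919826), np.float64(266.9313209783606))
```

View pics/e.png

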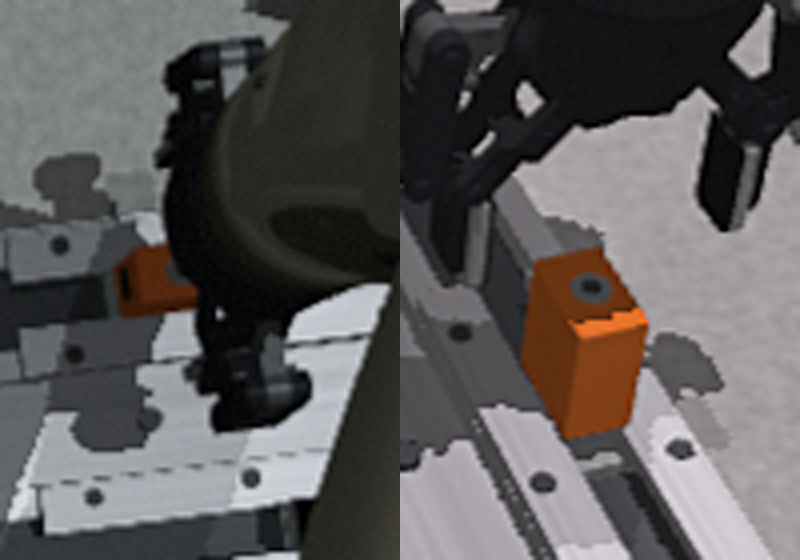

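```bash
python3 -c "
from h import *
from scipy.optimize import least_squares
o=ctrl.observe();R=Ro.from_rotvec(o['tool_rot']).as_matrix()
s=optics.snapshot('side')
obs=np.array([[346.7,251],[408,237.5]])
for z in(-.013,-.03,-.04,-.045,-.05):
  r=least_squares(lambda d:np.ravel([np.array(proj(s,o['tool_pos']+R@[-.011+d[0],k*.0425+d[1],z]))-q for k,q in zip((-1,1),obs)]),[0,0]);print(z,r.x.round(4),r.fun.round(2))
"
```

```text
-0.013 [0.0374 0.0232] [ 3.36 -0.51 -3.46  1.  ]
-0.03 [0.0214 0.0133] [ 2.34 -0.35 -2.4   0.71]
-0.04 [0.0121 0.0075] [ 1.69 -0.26 -1.74  0.52]
-0.045 [0.0074 0.0047] [ 1.36 -0.21 -1.4   0.42]
-0.05 [0.0027 0.0018] [ 1.02 -0.16 -1.05  0.32]
```

{"fn": "move_arm", "kwargs": {"plan": [0,0,0.2,0,-1,0,0,0.5,0,-1,0,0,0.75,0,-1,0,0,0.92,0,-1,0,0,0.92,0,-1]}}

```text
time: 6.2
tool_pos: [0.6124, -0.1086, 0.0327]
tool_rot: [-2.078, -2.353, 0.002]
force: [-0.1, 0.3, -1.0]
width: 0.0852
```

{"fn": "move_arm", "kwargs": {"plan": [0,0,0,0,-1,0,0,0,0,-1,0,0,0,0,-1,0,0,0,0,-1,0,0,0,0,-1]}}

```text
time: 6.62
tool_pos: [0.614, -0.109, 0.0349]
tool_rot: [2.079, 2.354, 0.0]
force: [-0.8, -0.0, -0.8]
width: 0.0853
```

```bash
python3 pic.py f "(90,320)" "(180,325)"
```

```text
pos [ 0.614  -0.109   0.0349] yaw y 7.107092303123535 width 0.0853032025108651 F [-0.845  -0.0305 -0.8392] t 6.6167
tilt 0.04132108092772103 track-frame xy [-0.007786961268493276, -0.05975065585659172]
shift units [-0.0087  0.0102 -0.4041]
turn about tool z 0.001869113293049729 j6 1.1423513809444263
top (np.float64(359.0059129104177), np.float64(161.5998094750504))
side (np.float64(367.7653594328882), np.float64(278.4749589864754))
```

View pics/f.png

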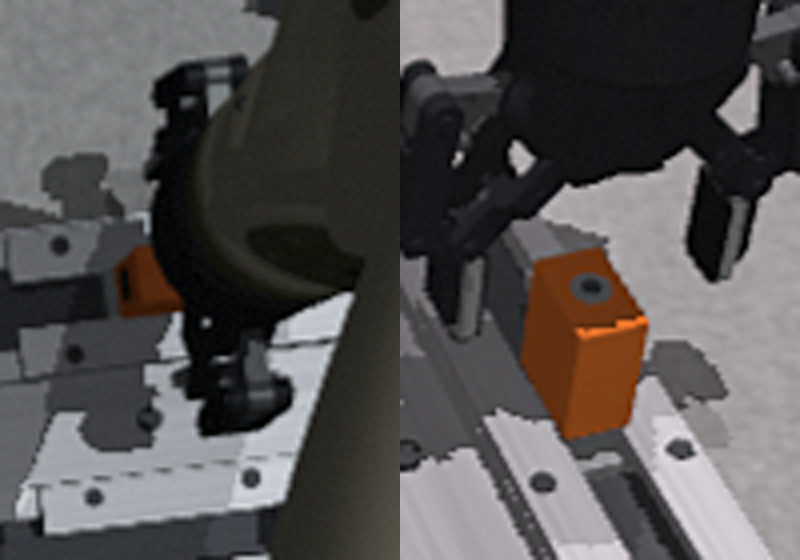

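{"fn": "move_arm", "kwargs": {"plan": [0,0,0.2,0,-1,0,0,0.4,0,-1,0,0,0.6,0,-1,0,0,0.65,0,-1,0,0,0.65,0,-1]}}

```text
time: 7.13
tool_pos: [0.6129, -0.1088, 0.0173]
tool_rot: [-2.079, -2.354, 0.001]
force: [0.1, 0.5, 0.1]
width: 0.0853
```

{"fn": "move_arm", "kwargs": {"plan": [0,0,0,0,-0.4,0,0,0,0,-0.3,0,0,0,0,-0.2,0,0,0,0,-0.1,0,0,0,0,0], "squeeze": 20}}

```text
time: 7.55
tool_pos: [0.6138, -0.109, 0.0185]
tool_rot: [2.079, 2.355, 0.0]
force: [0.7, 0.7, -0.1]
width: 0.0426
```

```bash
python3 pic.py g "(90,320)" "(180,325)"
```

```text
pos [ 0.6138 -0.109   0.0185] yaw y 7.107191542721025 width 0.04255874826602826 F [ 0.7091  0.6926 -0.0828] t 7.55
tilt 0.025040914689237116 track-frame xy [-0.007736496018761565, -0.05962043900405309]
shift units [-0.0108  0.0155 -1.0589]
turn about tool z 0.0018708453507745304 j6 1.1423485292577396
top (np.float64(357.244114767261), np.float64(162.9445271015975))
side (np.float64(366.4292608080251), np.float64(286.27658819988443))
```

View pics/g.png

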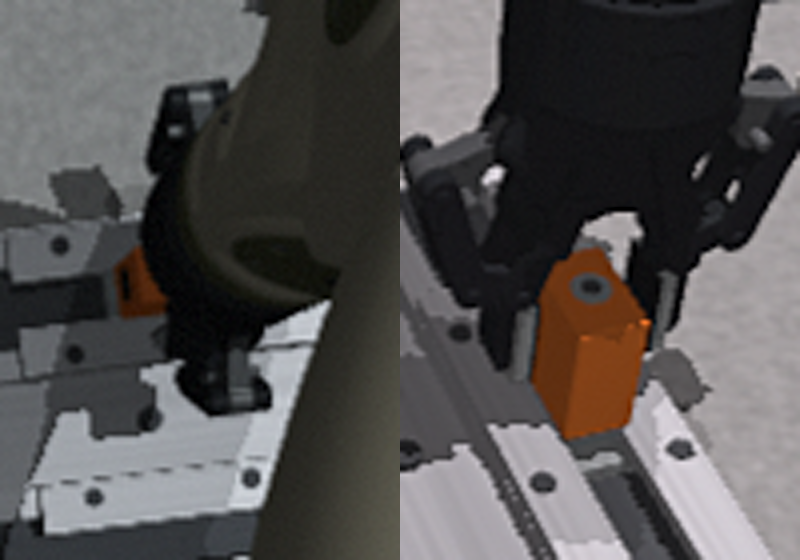

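{"fn": "move_arm", "kwargs": {"plan": [0,0,0,0,0.15,0,0,0,0,0.3,0,0,0,0,0.4,0,0,0,0,0.5,0,0,0,0,0.6], "squeeze": 20}}

```text
time: 8.07
tool_pos: [0.6143, -0.1091, 0.0187]
tool_rot: [2.079, 2.354, 0.001]
force: [1.9, -0.3, 1.4]
width: 0.0257
```

{"fn": "move_arm", "kwargs": {"plan": [0,0,0,0,0.8,0,0,0,0,0.8,0,0,0,0,0.8,0,0,0,0,0.8,0,0,0,0,0.8], "squeeze": 30}}

```text
time: 8.48
tool_pos: [0.6143, -0.1091, 0.0187]
tool_rot: [2.079, 2.354, 0.001]
force: [2.8, 1.1, 3.6]
width: 0.0256
```

```bash
python3 pic.py g2 "(90,320)" "(180,325)"
```

```text
pos [ 0.6143 -0.1091  0.0187] yaw y 7.106481579411102 width 0.02562472972567368 F [2.842  1.103  3.6323] t 8.4833
tilt 0.07319423817241369 track-frame xy [-0.007883125453446637, -0.06006055697576164]
shift units [-0.0051 -0.0012 -1.0516]
turn about tool z 0.0018584541534476529 j6 1.1423396540895605
top (np.float64(357.3084104510367), np.float64(162.694333785773))
side (np.float64(366.7658539622347), np.float64(286.1968161272799))
```

View pics/g2.png

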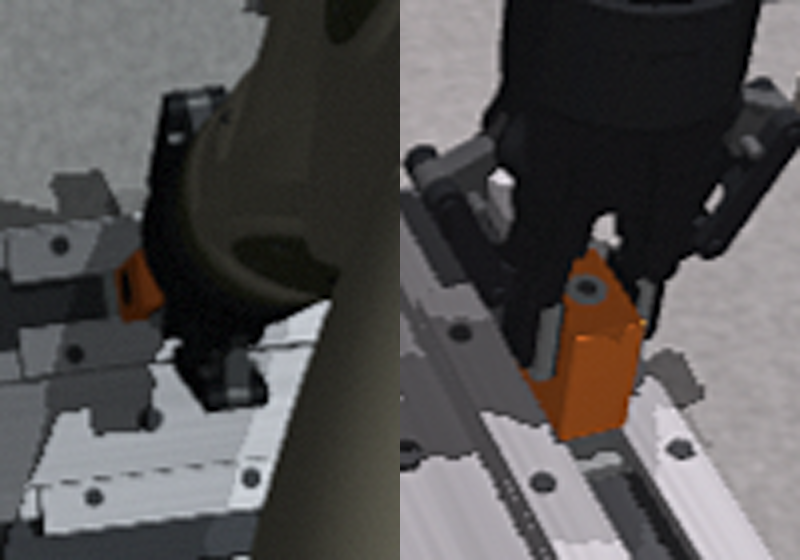

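{"fn": "move_arm", "kwargs": {"plan": [0,0,-0.06,0,0.8,0.2,0,-0.06,0,0.8,0.5,0,-0.06,0,0.8,0.8,0,-0.06,0,0.8,1.1,0,-0.06,0,0.8], "squeeze": 45}}

```text
time: 9.0
tool_pos: [0.6106, -0.0822, 0.0193]
tool_rot: [2.08, 2.353, -0.001]
force: [5.0, -2.2, -3.7]
width: 0.0255
```

```bash
python3 pic.py h1 "(90,320)" "(180,325)"
```

```text
pos [ 0.6106 -0.0822  0.0193] yaw y 7.068611986542075 width 0.02551259728054504 F [ 4.9843 -2.1674 -3.712 ] t 9.0
tilt 0.08419208381848255 track-frame xy [0.01926744362049773, -0.05964656740332039]
shift units [-1.0922  0.0129 -1.0277]
turn about tool z 0.00119750507149341 j6 1.184088376922431
top (np.float64(343.40404999990966), np.float64(164.60986660657764))
side (np.float64(358.8889947618419), np.float64(272.8423224392791))
```

View pics/h1.png

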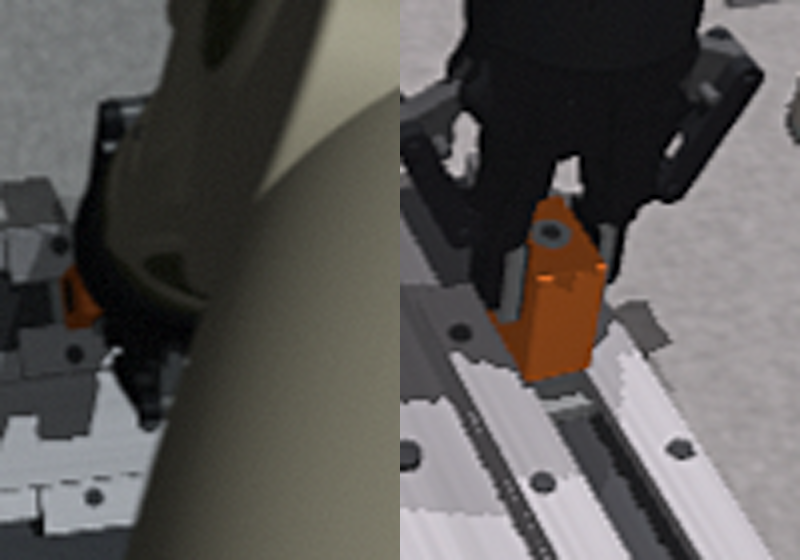

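The stop moved with the gripper (side view, near (362,238)) and the forces are small, so I'll keep sliding.

{"fn": "move_arm", "kwargs": {"plan": [0.3,0,0,0,0.8,0.6,0,0,0,0.8,0.9,0,0,0,0.8,1.2,0,0,0,0.8,1.5,0,0,0,0.8]}}

```text
time: 9.52
tool_pos: [0.6059, -0.0452, 0.0196]
tool_rot: [2.079, 2.353, -0.001]
force: [5.1, -2.8, -2.5]
width: 0.0252
```

```bash
python3 -c "
from h import *
need(tk(.1,-.060,.0195),a+np.pi/2)"
```

```text
pos [ 0.60592548 -0.04521964  0.01956823] yaw y 7.065895338692796 width 0.025225529312072482 F [ 5.0695804  -2.75571172 -2.51238336] t 9.5167
tilt 0.09166810590073507 track-frame xy [0.05654324699688094, -0.05956032651114254]
shift units [ 1.73825089e+00  1.95856959e-02 -3.73997761e-05]
turn about tool z 0.0011500906219055196 j6 1.2417473899797449
```

{"fn": "move_arm", "kwargs": {"plan": [0.35,0,0,0,0.8,0.7,0,0,0,0.8,1.05,0,0,0,0.8,1.4,0,0,0,0.8,1.72,0,0,0,0.8]}}

```text
time: 9.93
tool_pos: [0.6006, -0.0024, 0.0196]
tool_rot: [2.079, 2.353, -0.002]
force: [4.6, -2.7, -3.5]
width: 0.0254
```

{"fn": "move_arm", "kwargs": {"plan": [0,0,0,0,0.8,0,0,0,0,0.8,0,0,0,0,0.8,0,0,0,0,0.8,0,0,0,0,0.8]}}

```text
time: 10.35
tool_pos: [0.6004, -0.0011, 0.0196]
tool_rot: [-2.078, -2.354, -0.003]
force: [4.9, 3.7, -3.3]
width: 0.0252
```

```bash
python3 pic.py i "(90,270)" "(140,300)"
```

```text
pos [ 0.6004 -0.0011  0.0196] yaw y 7.114546536305801 width 0.02521252873972408 F [ 4.8739  3.7276 -3.2751] t 10.35
tilt 0.126437943481494 track-frame xy [0.10096182555548144, -0.05943625721931369]
shift units [-4.3563  0.0141 -1.0258]
turn about tool z 0.0019992142052913664 j6 1.3098349816558814
top (np.float64(301.16783914011785), np.float64(169.96689105879264))
side (np.float64(338.1983262108264), np.float64(237.3444476934894))
```

View pics/i.png

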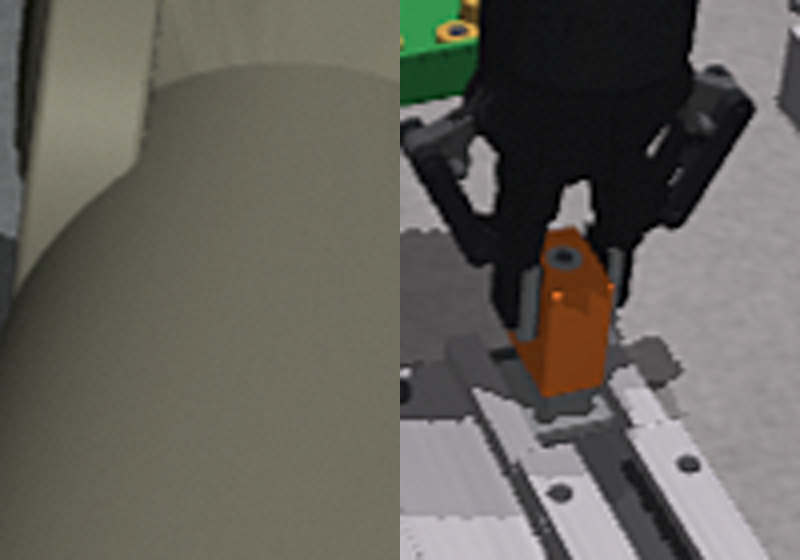

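```bash
python3 -c "
from h import *
s=optics.snapshot('side')
for x in(.09,.1,.11): print(proj(s,tk(x,-.06,.0865)))
print(proj(s,tk(-.008,-.06,.085)))
need(np.array([.4304,.2411,.15]),np.radians(-3.3))"
```

```text
(np.float64(344.3603416919658), np.float64(208.9374193053168))
(np.float64(341.8401538211991), np.float64(205.0095536173119))
(np.float64(339.37162899693), np.float64(201.16220792149844))
(np.float64(372.040879285596), np.float64(253.0791889695529))
pos [ 0.6004122  -0.00117659  0.01962609] yaw y 7.111624323384246 width 0.0255457332108216 F [ 4.91440892  2.66774015 -3.50125063] t 10.5
tilt 0.12646851307250545 track-frame xy [0.10092990575045077, -0.05945563659142347]
shift units [10.46975578 -5.54645891 -5.19424   ]
turn about tool z 0.1817171249237819 j6 1.309838400731733
```

{"fn": "move_arm", "kwargs": {"plan": [0,0,-0.1,0,0.8,0,0,-0.3,0,0.8,0,0,-0.55,0,0.8,0,0,-0.85,0,0.8,0,0,-1.2,0,0.8]}}

```text
time: 10.92
tool_pos: [0.5976, -0.002, 0.049]
tool_rot: [-2.077, -2.351, 0.005]
force: [-0.1, -0.2, -3.7]
width: 0.0252
```

{"fn": "move_arm", "kwargs": {"plan": [0,0,-0.35,0,0.8,0,0,-0.7,0,0.8,0,0,-1.0,0,0.8,0,0,-1.2,0,0.8,0,0,-1.3,0,0.8]}}

```text
time: 11.33
tool_pos: [0.6008, -0.0019, 0.0836]
tool_rot: [2.079, 2.354, 0.001]
force: [0.3, 0.1, -4.3]
width: 0.0257
```

```bash
python3 pic.py j "(90,220)" "(100,300)"; python3 -c "
from h import *
need(np.array([.4304,.2411,.085]),np.radians(-3.3))"
```

```text
pos [ 0.6008 -0.0019  0.0836] yaw y 7.1081295363340375 width 0.025668256979899173 F [ 0.2696  0.1478 -4.3266] t 11.3333
tilt 0.08645323949410284 track-frame xy [0.10017766217112914, -0.05977342067822651]
shift units [-4.3263 -0.0013  1.5461]
turn about tool z 0.0018872164276837466 j6 1.3101284361860959
top (np.float64(303.99226647193893), np.float64(165.00680291998745))
side (np.float64(341.51600230208027), np.float64(206.4642668596722))
pos [ 0.6006614  -0.00183728  0.08297421] yaw y 7.107289748568501 width 0.02545650159394322 F [ 0.90513981  0.63163182 -3.5242007 ] t 11.4333
tilt 0.060906826088856954 track-frame xy [0.10024377383006487, -0.05962246123715648]
shift units [10.48543159 -5.55571995 -0.09061805]
turn about tool z 0.18164147232157313 j6 1.310178169296461
```

View pics/j.png

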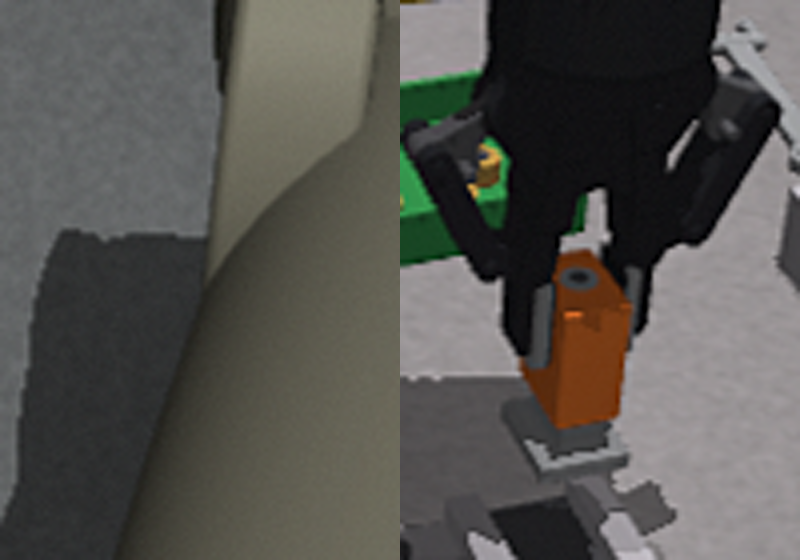

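{"fn": "move_arm", "kwargs": {"plan": [0.4,-0.2,0,0.04,0.8,1.1,-0.6,0,0.08,0.8,2.0,-1.05,0,0.12,0.8,2.9,-1.55,0,0.16,0.8,3.8,-2.0,0,0.18,0.8]}}

```text
time: 11.85
tool_pos: [0.5376, 0.0869, 0.0816]
tool_rot: [-2.285, -2.155, 0.002]
force: [0.4, 1.2, -2.7]
width: 0.025
```

```bash
python3 -c "
from h import *
need(np.array([.4304,.2411,.083]),np.radians(-3.3))"
```

```text
pos [0.53755652 0.08689298 0.08159252] yaw y -3.3493409651696933 width 0.024968234676436763 F [ 0.4492014   1.16682175 -2.74604446] t 11.85
tilt 0.08264619498297016 track-frame xy [0.19600320005129512, -0.007801454691627356]
shift units [ 5.90731812 -4.6393895  -0.05047516]
turn about tool z -0.0008611622983230038 j6 1.6420873447018893
```

{"fn": "move_arm", "kwargs": {"plan": [0.9,-0.7,0,0,0.8,1.8,-1.4,0,0,0.8,2.7,-2.1,0,0,0.8,3.5,-2.75,0,0,0.8,4.2,-3.3,0,0,0.8]}}

```text
time: 12.27
tool_pos: [0.4606, 0.1969, 0.0818]
tool_rot: [-2.281, -2.159, 0.002]
force: [-0.2, -0.2, -3.1]
width: 0.0254
```

```bash
python3 -c "
from h import *
need(np.array([.4304,.2411,.083]),np.radians(-3.3))"
```

```text
pos [0.46058092 0.19686393 0.08182035] yaw y -3.166926236576878 width 0.02535457645183679 F [-0.20616833 -0.23139566 -3.07197276] t 12.2667
tilt 0.07708887085981479 track-frame xy [0.3145354122154313, 0.05519829785227126]
shift units [ 1.70003718 -1.30320777 -0.04579885]
turn about tool z 0.0023225753197535504 j6 1.869456228572982
```

{"fn": "move_arm", "kwargs": {"plan": [0.6,-0.45,0,0,0.8,1.1,-0.85,0,0,0.8,1.5,-1.15,0,0,0.8,1.7,-1.3,0,0,0.8,1.7,-1.3,0,0,0.8]}}

```text
time: 12.68
tool_pos: [0.4316, 0.2407, 0.0821]
tool_rot: [-2.281, -2.16, 0.001]
force: [-0.8, 0.3, -3.2]
width: 0.0255
```

{"fn": "move_arm", "kwargs": {"plan": [0,0,0,0,0.8,0,0,0,0,0.8,0,0,0,0,0.8,0,0,0,0,0.8,0,0,0,0,0.8]}}

```text
time: 13.1
tool_pos: [0.4328, 0.2395, 0.0822]
tool_rot: [2.284, 2.157, -0.0]
force: [0.4, -0.4, -3.1]
width: 0.0254
```

```bash
python3 pic.py k "(190,120)" "(70,170)"; python3 -c "
from h import *
need(np.array([.4304,.2411,.0137]),np.radians(-3.3))"
```

```text
pos [0.4328 0.2395 0.0822] yaw y -3.269203791437983 width 0.025398178618482002 F [ 0.3564 -0.3568 -3.0563] t 13.1
tilt 0.01237417198143414 track-frame xy [0.36022143355855163, 0.07761234692211873]
shift units [-13.5113   8.042    1.4933]
turn about tool z -0.17923141771887785 j6 1.9709679069183021
top (np.float64(165.40193189647954), np.float64(262.0471527326419))
side (np.float64(220.56211448125634), np.float64(137.86748680117734))
pos [0.432627   0.2396561  0.08225476] yaw y -3.2496892260517165 width 0.025217352213904264 F [-0.59454272 -0.29520716 -3.26424244] t 13.2
tilt 0.007910571940841715 track-frame xy [0.3604153335044197, 0.07772879529041982]
shift units [ 0.05295891 -0.0923662   2.74217852]
turn about tool z 0.0008780886546242428 j6 1.9710138658484428
```

View pics/k.png

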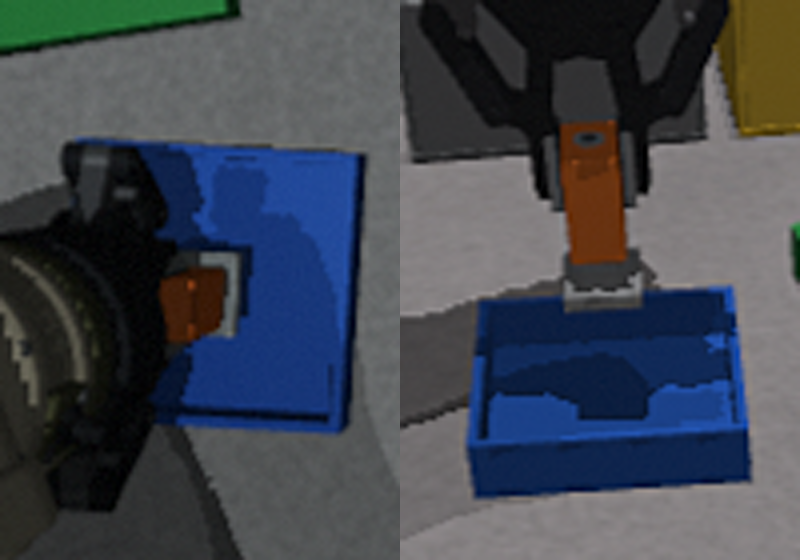

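{"fn": "move_arm", "kwargs": {"plan": [0.05,-0.09,0.3,0,0.8,0.05,-0.09,0.7,0,0.8,0.05,-0.09,1.1,0,0.8,0.05,-0.09,1.5,0,0.8,0.05,-0.09,1.8,0,0.8]}}

```text
time: 13.62
tool_pos: [0.4292, 0.241, 0.0354]
tool_rot: [-2.282, -2.158, 0.003]
force: [0.1, 0.3, -3.8]
width: 0.0251
```

{"fn": "move_arm", "kwargs": {"plan": [0,0,0.2,0,0.8,0,0,0.4,0,0.8,0,0,0.55,0,0.8,0,0,0.62,0,0.8,0,0,0.65,0,0.8]}}

```text
time: 14.03
tool_pos: [0.4302, 0.2414, 0.0208]
tool_rot: [2.283, 2.158, -0.0]
force: [0.5, 1.2, -3.6]
width: 0.0253
```

{"fn": "move_arm", "kwargs": {"plan": [0,0,0,0,0.8,0,0,0,0,0.8,0,0,0,0,0.8,0,0,0,0,0.8,0,0,0,0,0.8]}}

```text
time: 14.45
tool_pos: [0.4304, 0.2414, 0.0213]
tool_rot: [2.283, 2.158, 0.001]
force: [0.3, 0.9, -3.2]
width: 0.0253
```

```bash
python3 pic.py l "(190,120)" "(70,170)"; python3 -c "
from h import *
need(np.array([.4304,.2411,.0137]),np.radians(-3.3))"
```

```text
pos [0.4304 0.2414 0.0213] yaw y -3.2106592092736936 width 0.02530365131411721 F [ 0.3166  0.8756 -3.2013] t 14.45
tilt 0.0295327436271195 track-frame xy [0.36242799869692227, 0.07972876963680114]
shift units [-13.5916   8.1277  -0.946 ]
turn about tool z -0.17820962200090662 j6 1.9752685737118059
top (np.float64(172.77505868143476), np.float64(260.3612444565621))
side (np.float64(222.01543027245657), np.float64(164.78035382809875))
pos [0.43031688 0.24139017 0.02119505] yaw y -3.209732989449537 width 0.025643999079615173 F [-0.59215949  0.63247592 -2.69131938] t 14.55
tilt 0.02003214550956241 track-frame xy [0.3624180188370819, 0.07981037022426542]
shift units [-0.01141265  0.00386521  0.29980292]
turn about tool z 0.0015754565400381004 j6 1.9752479283143312
```

View pics/l.png

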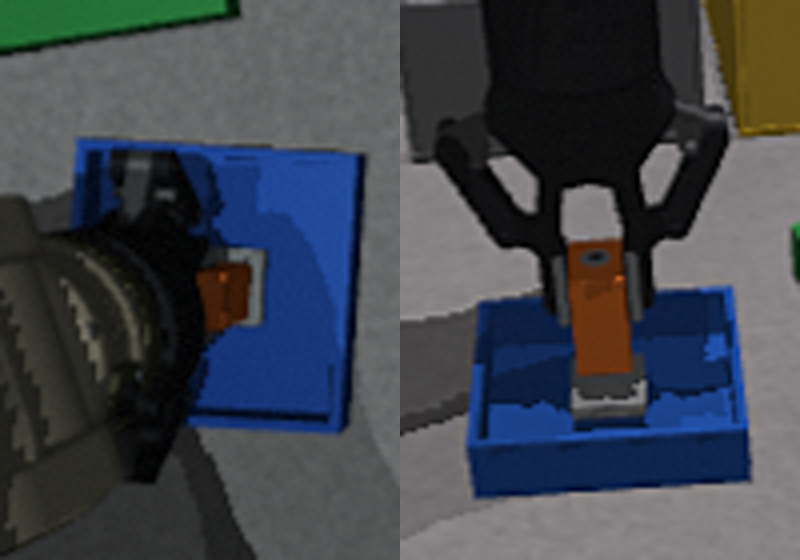

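The stop is inside the tray and still hanging (Fz about -3 N), with about 7 mm left to go. I'll lower it gently until it touches.

{"fn": "move_arm", "kwargs": {"plan": [0,0,0.06,0,0.8,0,0,0.12,0,0.8,0,0,0.18,0,0.8,0,0,0.22,0,0.8,0,0,0.24,0,0.8]}}

```text
time: 14.97
tool_pos: [0.43, 0.2413, 0.0147]
tool_rot: [-2.283, -2.158, 0.001]
force: [-0.1, -0.1, -2.6]
width: 0.025
```

{"fn": "move_arm", "kwargs": {"plan": [0,0,0.02,0,0.8,0,0,0.03,0,0.8,0,0,0.04,0,0.8,0,0,0.05,0,0.8,0,0,0.05,0,0.8]}}

```text
time: 15.38
tool_pos: [0.4302, 0.2414, 0.0138]
tool_rot: [2.283, 2.158, 0.0]
force: [-0.6, 0.7, -3.4]
width: 0.0258
```

{"fn": "move_arm", "kwargs": {"plan": [0,0,0.02,0,0.8,0,0,0.04,0,0.8,0,0,0.05,0,0.8,0,0,0.06,0,0.8,0,0,0.06,0,0.8]}}

```text
time: 15.8
tool_pos: [0.4303, 0.2414, 0.0137]
tool_rot: [2.282, 2.158, 0.001]
force: [-3.9, -2.8, 9.4]
width: 0.0252
```

Contact shows as Fz +9.4 N. Releasing.

{"fn": "move_arm", "kwargs": {"plan": [0,0,-0.03,0,0.6,0,0,-0.03,0,0.35,0,0,-0.03,0,0.2,0,0,-0.03,0,0,0,0,-0.03,0,-0.2], "squeeze": 20}}

```text
time: 16.22
tool_pos: [0.4305, 0.2414, 0.013]
tool_rot: [2.283, 2.158, 0.0]
force: [0.0, 1.3, 0.1]
width: 0.0508
```

{"fn": "move_arm", "kwargs": {"plan": [0,0,0,0,-0.3,0,0,0,0,-0.4,0,0,0,0,-0.4,0,0,0,0,-0.4,0,0,0,0,-0.4]}}

```text
time: 16.63
tool_pos: [0.4302, 0.2413, 0.013]
tool_rot: [2.283, 2.158, -0.0]
force: [-0.5, -0.6, -0.1]
width: 0.0594
```

```bash
python3 pic.py m "(190,120)" "(70,170)"
```

```text
pos [0.4302 0.2413 0.013 ] yaw y -3.2101413989683354 width 0.05937688946350509 F [-0.5349 -0.5582 -0.1081] t 16.6333
tilt 0.008072172792812245 track-frame xy [0.3623791358703444, 0.07994761863226955]
shift units [-13.5885   8.1354  -1.2787]
turn about tool z -0.17820058450617715 j6 1.9752499755026114
top (np.float64(173.86803728698465), np.float64(260.0925614852424))
side (np.float64(222.27136351259935), np.float64(168.34607716269758))
```

View pics/m.png

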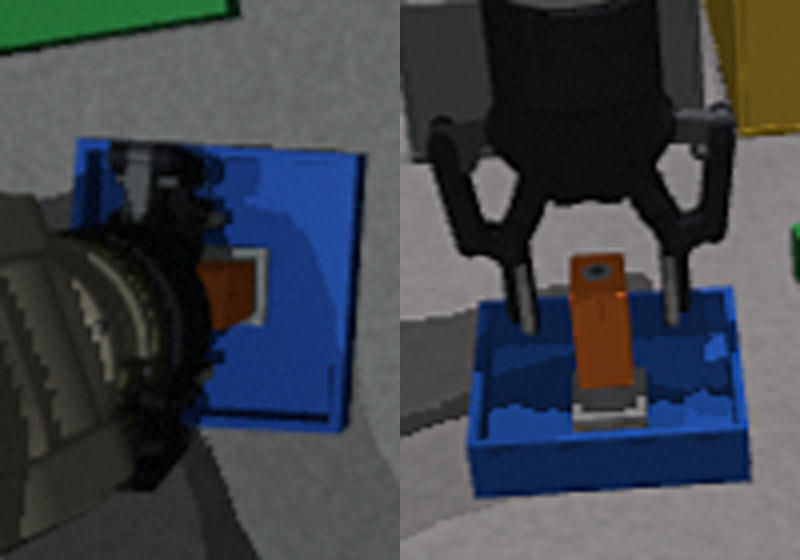

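The stop is standing free of the fingers (side px ~(219,160)). Next I'll raise the gripper straight up and move it aside for a final look.

{"fn": "move_arm", "kwargs": {"plan": [0,0,-0.4,0,-0.4,0,0,-0.9,0,-0.4,0,0,-1.6,0,-0.4,0,0,-2.4,0,-0.4,0,0,-3.2,0,-0.4]}}

```text
time: 17.15
tool_pos: [0.4299, 0.2413, 0.0944]
tool_rot: [-2.283, -2.158, 0.0]
force: [-0.7, 0.0, -0.4]
width: 0.0602
```

{"fn": "move_arm", "kwargs": {"plan": [0,0,-0.8,0,-0.4,0,0,-1.6,0,-0.4,0,0,-2.4,0,-0.4,0,0,-3,0,-0.4,0,0,-3,0,-0.4]}}

```text
time: 17.57
tool_pos: [0.4322, 0.2421, 0.1721]
tool_rot: [2.281, 2.157, 0.009]
force: [1.1, 0.8, -0.6]
width: 0.0598
```

{"fn": "move_arm", "kwargs": {"plan": [-1.2,0,0,0,-0.4,-2.5,0,0,0,-0.4,-3.9,0,0,0,-0.4,-5.2,0,0,0,-0.4,-6,0,0,0,-0.4]}}

```text
time: 17.98
tool_pos: [0.4208, 0.0894, 0.1676]
tool_rot: [2.284, 2.157, -0.002]
force: [-0.6, 0.2, 0.6]
width: 0.0603
```

{"fn": "move_arm", "kwargs": {"plan": [0,0,0,0,-0.4,0,0,0,0,-0.4,0,0,0,0,-0.4,0,0,0,0,-0.4,0,0,0,0,-0.4]}}

```text
time: 18.4
tool_pos: [0.4217, 0.0924, 0.1679]
tool_rot: [-2.281, -2.16, 0.0]
force: [0.2, 0.3, 0.5]
width: 0.0598
```

```bash
python3 -c "
from h import *
import cv2
o=ctrl.observe();print(o['time'],o['tool_pos'],o['force'])
for n in('top','side'):
    s=optics.snapshot(n);cv2.imwrite('pics/z_%s.png'%n,s['img'][:,:,::-1])
    b=np.array([.4304,.2411]);print(n,'expected top centre',proj(s,[*b,.08]),'black',proj(s,tk(-.078,.06,.085)))
"
```

```text
18.4 [0.42173058 0.09244355 0.16788309] [0.20090642 0.28800726 0.46978866]
top expected top centre (np.float64(164.79192239175444), np.float64(263.30341234650706)) black (np.float64(413.3032348414194), np.float64(219.82109054057167))
side expected top centre (np.float64(219.3455466731869), np.float64(138.5959204262702)) black (np.float64(304.5802340996284), np.float64(312.9670578102398))
```

View pics/z_top.png

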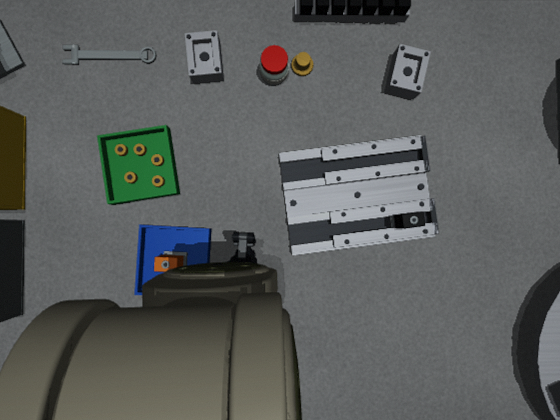

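View pics/z_side.png

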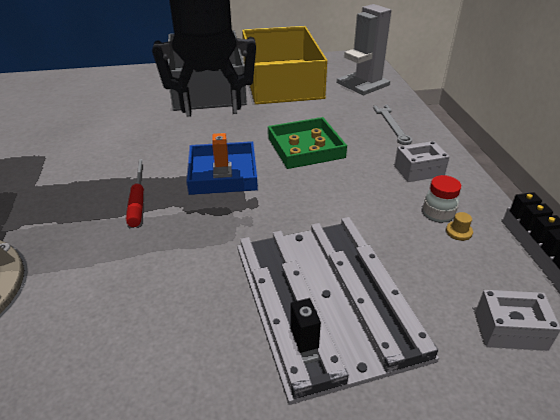

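The orange stop stands in the blue tray, with its screw at top px (165,264) against (164.8,263.3) expected. The black stop is still at (414,219) in the top view and (305,312) in the side view.

```bash
python3 -c "
from station import ticket
print(ticket.hand_in())"
```

```text
the job is handed in; nothing more can be done
None
```

The orange stop is standing upright on the floor of the blue tray, and I handed the job in at about 18.5 s; hand-in reports no verdict.

- **What I did:** I gripped the orange stop across its 26 mm width and slid it along its slot to track x of about +0.10 m, still down in the channel. I then lifted it straight out, carried it over and lowered it until the force showed contact (+9 N). After releasing it I moved the arm clear.
- **Last checks:** In the top view the orange stop sits within about 1 px (roughly 2 mm) of where a stop at the tray's centre should appear, and it looks upright in the side view. The black stop appears at its starting pixels to within about 2 px. The gripper reads almost no force and is clear of the stop.
- **A disagreement:** In the camera images the fingertips appeared about 28–35 mm higher than the reported TCP. I therefore set the gripping height from the pictures and checked each step down. The cause was not found.

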